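Pack the drill battery and latch the tool case

TASK

Set the spare drill battery down, without dropping it, flat in the empty bay of the open tool case and let go of it. Then shut the lid, swing the wire loop of the toggle latch over the keeper on the lid, and press the latch lever all the way down so that the loop pulls the lid tight onto its seal. Leave the carton, the bottle, the canister and the tin standing where they are.

Things in the scene. Friction and masses are not known exactly. Their poses are not given: they have to be found in the camera images.
- case: Dark green plastic tool case fixed to the bench, 170 mm deep (its x), 280 wide (its y), base 120 high, walls 5 thick, z up. Origin: centre of its underside. The front face (x = -85 mm) carries the latch, mid-width; the lid hinges on the rear rim (x = +85). A blue drill (top 90 mm above the bench) fills the -y half; the battery bay is in the +y half.
- bay (a point): Centre of the floor of the empty bay, at (0, 60, 42) mm in the case's frame, with the case's axes. The bay is 117.5 mm along the case's x by 78 mm along its y; its ribs (6 mm thick at its y sides) rise 23 mm above its floor. Inside the case it is clear to y = +135 mm (end wall), and above the ribs to y = -5 mm (drill).
- battery: Loose black battery pack, upright, 0.35 to 0.6 kg: a block 100 mm long (its x), 62 wide (its y), 34 high, with a narrower neck centred on top, 64 (x) by 40 (y) mm, from 34 to 62 mm height. Origin: centre of its underside. It fits the bay with its length along the case's x, either way round; the neck is made to be gripped across its 40 mm.
- lid (a joint): Lid angle (rad): 0 fully shut, grows as it opens, 1.57 upright, limit 1.85. A green shell 170 x 280 mm, 60 mm tall: shut, its flat top is 180 mm above the bench. Stiff hinge (0.45 N m): it stays where left; a few newtons on its outer top near the front edge shut it. A rubber seal then holds it 0.03 to 0.05 rad open (6 to 8 mm in front) until the latch pulls it tight (about 30 N).
- keeper (a point): Seat of the loop's bar in the steel keeper, mid-front of the lid; moves with the lid. Lid shut: at (-92, 0, 140) mm in the case's frame, with the case's axes. The keeper is a 50 mm wide ledge with an upturned lip; the groove between the lid's front (x = -85) and the lip (x = -97 to -101) is 12 mm wide, its floor 3.5 mm below this point, the lip's top 6.5 mm above it.
- lever (a joint): Lever angle (rad): 0 raised, pointing out from the case front 55 degrees above level; grows as it is pressed down; stop at 2.566, hanging 2 degrees past plumb. Past about 2.25 the pull holds it down. A steel plate 36 mm wide, 4 mm thick, reaching 84 mm from its pivot. Friction (0.12 N m) keeps it where it is left; hooked, its end takes about 5 to 10 N to press.
- lid_hinge (a point): Middle of the lid's hinge line, which lies along the case's y, at (85, 0, 120) mm in the case's frame.
- lid_edge (a point): Middle of the lid's outer front top edge, 170 mm from the hinge along the lid and 60 mm up from its underside; moves with the lid.
- lever_pivot (a point): Middle of the lever's pivot pin, along the case's y, at (-103, 0, 101) mm in the case's frame, 18 mm off the front.
- lever_end (a point): Middle of the rolled free end of the lever (8 mm round), 80 mm from its pivot.
- loop (a joint): Angle of the wire loop from the lever (rad): 0 = on its stop, 12 degrees above the lever's upper face; grows as it swings up and over towards the lid. It swings freely: past upright it falls against the lid's front by its own weight, and slides into the keeper as the lever goes down. Its hinge lies along the case's y, on the lever's line 20 mm from the lever's pivot.
- bar (a point): Middle of the loop's cross-bar, 7 mm round steel wire, 90 mm long along the case's y, 60 mm from the loop's hinge. The side wires run 45 mm either side of the lever's middle, so the bar's outer ends (20 to 45 mm off its middle) can be pushed beside the lever and the keeper.
- carton: Bystander: small cardboard box 100 x 75 x 60 mm, loose, origin at the centre of its underside.
- bottle: Bystander: white round bottle, 68 mm diameter, 150 mm high, loose, origin at the centre of its underside.
- tin: Bystander: plain steel tin, 70 mm diameter, 110 mm high, loose, beside the case's -y end near the latch, origin at the centre of its underside.
- canister: Bystander: white canister 100 x 130 mm, 180 mm high with its red cap, loose, behind the case's lid, origin at the centre of its underside.
Mind the look-alikes: they are no part of the job. There is more than one size of the battery; the job needs the largest.

How it is judged:
By the outcome, as a careful person would: the job done as asked, in the order asked, and still so for the second after the job is handed in, with the robot touching nothing.
It also fails if it takes over 72 s, if anything falls off the work surface, if the arm or the gripper's body presses on something with over 40 N, if the wrist force passes 120 N, or if a joint passes its speed limit or range.

ROBOT

A 6-joint arm with a two-finger parallel gripper is mounted at the origin on the work surface. World frame = base frame: x ahead of the robot, y to its left, z up, the work surface at z = 0. Lengths are in m, angles in rad, forces in N, time in s.
With the tool pointing down it reaches from about 0.275 to 0.85 m from the base axis. Payload 19 kg.
Tool frame: the origin (TCP) lies on the centre line of the jaws, within the pads' length; the fingertips stand 22 mm ahead of it and the grasp point (between the pads) lies 3 mm ahead of it (bot.tip_extent is the distance from the TCP to the fingertips, in m); z points along the fingers, y is the line along which they close (so a half turn about z gives the same grasp; the last joint's range is limited). The gripper opens to 85 mm and grips with 20 to 120 N. Pads are 22 mm wide; open, the fingers measure 114 mm over their backs; the gripper's body (76 mm by 85 mm) begins 54 mm behind the grasp point. The pads swing forward as they close: fully open they stand 13 mm farther back than shut.
Start: joints at [-1.371, 0.15, 1.437, -0, 1.554, -0.134], TCP at [0.188, -0.543, 0.253] pointing down, gripper open.
Joint ranges: [-2.8, 2.8], [-0.68, 2.1], [0.12, 2.68], [-1.39, 4.53], [0.16, 2.79], [-2.81, 2.81]. Speed limits (rad/s): [1.89, 1.89, 2.22, 3.01, 3.01, 3.01].

INTERFACE

Orientations are given as a unit quaternion [x, y, z, w].
In Python, from workcell import bot gives the robot as it stands. The module is installed in compiled form; this text tells all that it offers.
- The arm moves only by the shell command python3 -m inch 'ROWS' [FORCE]. ROWS is JSON, a list that holds one entry, the list of rows, each a list of 7 numbers: the shift along the tool's x, y, z in cm, then the turn, a rotation vector about the tool's x, y, z in degrees, then the finger opening in cm, from 0 to 8.54. A call has exactly 10 rows; each row shifts and turns the commanded pose from where the row before left it, along the tool's axes as they then stand; what a row does not reach is not made up. A row lasts 1/12 s, in which the tool goes at most 41.7 mm and 7.16 degrees, less where a joint would pass 70% of its speed; a pose out of reach is approached as far as the arm can. A call with a gripper value outside its range is refused whole. The fingers move at their own pace and stop on an object; FORCE is the grip in N (left out, the last holds). Time passes only in rows, so rows that do not move let the fingers close, or fill a call up. It gives the time, the measured TCP pose, the force, the opening and the grip force at its end, in the units of the state.
- bot.observe(): the state, without advancing time (a new reading comes with each control period).
- bot.snapshot(name): name is "side" or "top" or "wrist"; returns (picture, depth): 384x512x3 uint8, red, green, blue; 384x512 float32, m along the optical axis (not along the pixel's ray), 0 where there is no reading.
- bot.camera_info(name): a dict with "camera_matrix" (3x3 intrinsics, pixels), "xyz" and "orientation" of the camera in the world. Camera axes: x right, y down, z forward; pixel columns grow to the right and rows downward; lengths in m; the calibration is good to about 2 mm. A picture is of the moment at which its call begins: read the wrist's pose just before it. camera_info takes no time and is no camera call; for the wrist camera it gives the pose at the moment of the call.
- bot.hand_in(): hands the job in; it is judged then, once.
The state is a dict: "time": time; "joint_pos": joint angles; "joint_velocities": joint speeds; "tau": joint torques, N m; "tool_pos": TCP position; "ee_rot": TCP orientation; "ft_force": force on the tool from outside, world axes, zero at the start; "moment": the same for the moment, N m; "opening": finger opening in m; "grip_force": force on a finger pad.
Only numpy, scipy, OpenCV 4.12 (cv2) and the standard library are available. Lean on these libraries where they do the work, as an engineer would, in place of code of your own. Each camera call takes 0.05 s, during which the arm holds its last target. There are 200 camera calls.

## Working session

There is one attempt and no reset: what is moved stays moved. The work goes in short steps, Python scripts to look and compute and a shell command to move; the robot and the scene stay as the last step left them, time stands still between calls to the robot, and variables do not carry over. Pictures are saved under pics/ and viewed, at most 13 in all, crops included, and the job is handed in when it is done.

```bash
mkdir -p pics; cat > h.py <<'E'
import numpy as np,cv2
from scipy.spatial.transform import Rotation as R
from workcell import bot
def snap(n,save=None):
    ci=bot.camera_info(n);im,d=bot.snapshot(n)
    if save: cv2.imwrite('pics/'+save,im[:,:,::-1])
    return im,d,ci
def pts(d,ci):
    K=np.array(ci['camera_matrix']);v,u=np.mgrid[:d.shape[0],:d.shape[1]]
    P=np.stack([(u-K[0,2])/K[0,0]*d,(v-K[1,2])/K[1,1]*d,d],-1)
    return P@R.from_quat(ci['orientation']).as_matrix().T+np.array(ci['xyz'])
def tool(p):
    s=bot.observe();return R.from_quat(s['ee_rot']).inv().apply(np.array(p)-s['tool_pos'])*100
E
python3 - <<'E'
from h import *
a,d,c=snap('top');b,d2,c2=snap('side');np.savez('s0.npz',a=a,P=pts(d,c),b=b,P2=pts(d2,c2))
cv2.imwrite('pics/top0.png',a[:,:,::-1]);cv2.imwrite('pics/side0.png',b[:,:,::-1])
print(c,c2,bot.observe())
E
```

```text
{'camera_matrix': array([[462.56157993,   0.        , 252.80066976],
       [  0.        , 462.56157993, 192.0606879 ],
       [  0.        ,   0.        ,   1.        ]]), 'xyz': array([0.31358045, 0.00552793, 1.72321113]), 'orientation': array([-0.69816643,  0.71187804, -0.05324919,  0.05438592])} {'camera_matrix': array([[494.85100268,   0.        , 259.02569201],
       [  0.        , 494.85100268, 190.70617559],
       [  0.        ,   0.        ,   1.        ]]), 'xyz': array([-0.17498611, -0.8800293 ,  1.29562997]), 'orientation': array([ 0.87816055, -0.29703679,  0.12943569, -0.35192271])} {'time': 0.1, 'joint_pos': array([-1.37101085e+00,  1.50926123e-01,  1.43793611e+00, -2.96523629e-05,
        1.55380058e+00, -1.33972408e-01]), 'joint_velocities': array([-0.00081444, -0.00217405, -0.00080997, -0.00107545, -0.00255421,
       -0.00012161]), 'tau': array([ 4.79085618e-03, -7.14380622e+01, -5.71788168e+01, -1.55040567e-05,
        7.09424552e-03, -1.56886063e-05]), 'tool_pos': array([ 0.18831689, -0.54308434,  0.2527568 ]), 'ee_rot': array([ 9.86107809e-01,  1.66105697e-01, -3.24204589e-05, -5.34306540e-04]), 'ft_force': array([-0.78792177,  0.31686421,  0.19052723]), 'moment': array([ 0.04150988, -0.00295942,  0.02870335]), 'grip_force': 0.0, 'opening': 0.08540801702820698}
```

View pics/top0.png

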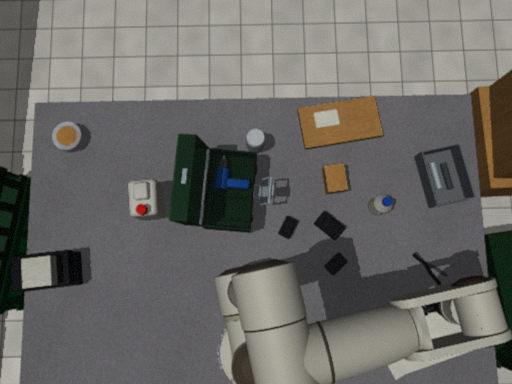

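View pics/side0.png

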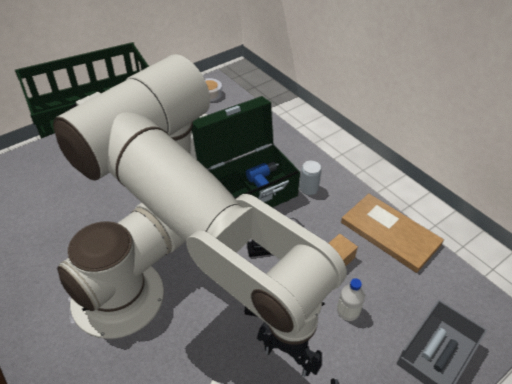

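The top view shows three dark batteries at about (289,227), (330,225) (the biggest) and (336,264). The open case is centred near (230,190) with its latch to the right at (272,190), the tin is at (256,140), and the canister is at (143,198).

```bash
python3 - <<'E'
from h import *
z=np.load('s0.npz');a=z['a'];P=z['P']
def comp(m,box):
    u0,u1,v0,v1=box;M=np.zeros(m.shape,np.uint8);M[v0:v1,u0:u1]=m[v0:v1,u0:u1];return M
H=P[...,2]
for n,box in dict(A=(310,350,205,245),B=(276,302,212,242),C=(322,350,250,278)).items():
    for lo,hi in((.01,.045),(.05,.075)):
        M=comp((H>lo)&(H<hi),box)>0
        if M.sum()<5: print(n,lo,'none');continue
        q=P[M]; r=cv2.minAreaRect((q[:,:2]*1000).astype(np.float32)); print(n,lo,M.sum(),np.median(q[:,2]).round(3),r)
# case rim: walls/hinge z~.12
M=comp((H>.1)&(H<.135),(195,262,140,235))>0
q=P[M];print('rim',cv2.minAreaRect((q[:,:2]*1000).astype(np.float32)),M.sum())
for n,box in dict(lid=(168,212,130,232),latch=(256,296,170,210),can=(125,162,175,220),tin=(244,270,125,155),carton=(320,352,160,196),bottle=(366,400,190,218)).items():
    M=comp(H>.03,box)>0;q=P[M];print(n,q.min(0).round(3),q.max(0).round(3),q.mean(0).round(3))
for v in range(150,232,6): print(v,[ (int(1000*H[v,u])) for u in range(170,296,6)])
E
```

```text
A 0.01 285 0.032 ((447.69293212890625, -273.6372375488281), (132.50335693359375, 149.40846252441406), 1.851184606552124)
A 0.05 202 0.061 ((444.812744140625, -271.5301513671875), (63.8070068359375, 40.11763381958008), 51.031028747558594)
B 0.01 199 0.027 ((448.03900146484375, -118.9364242553711), (99.95054626464844, 76.76834106445312), 0.2559458613395691)
B 0.05 19 0.051 ((438.44451904296875, -117.19525909423828), (27.40990447998047, 34.2046012878418), 61.79170227050781)
C 0.01 204 0.026 ((303.7332763671875, -290.06689453125), (54.078495025634766, 78.4444580078125), 38.91297912597656)
C 0.05 25 0.051 ((305.58856201171875, -289.02685546875), (27.216127395629883, 40.97844696044922), 42.655059814453125)
rim ((591.150146484375, 94.23023986816406), (236.18222045898438, 325.4629211425781), 88.7144546508789) 1343
lid [0.314 0.006 0.031] [0.73  0.274 1.723] [0.58  0.209 0.205]
latch [ 0.314 -0.063  0.031] [0.645 0.006 1.723] [ 0.551 -0.035  0.197]
can [0.314 0.006 0.033] [0.611 0.439 1.723] [0.537 0.375 0.156]
tin [ 0.314 -0.039  0.032] [0.793 0.035 1.723] [ 0.746 -0.003  0.104]
carton [ 0.3
[... 728 characters left out ...]
7, 41, 92, 83, 75, 73, 77, 73, 115, 114, 0, 170, 1, 1, 5]
192 [-1, 281, 281, 279, 118, 120, 112, 46, 44, 39, 37, 42, 39, 51, 0, 118, 142, 166, 0, 1, 3]
198 [6, 282, 286, 287, 119, 123, 88, 76, 44, 42, 40, 53, 62, 65, 108, -3, 1, -4, 0, -1, 0]
204 [278, 276, 291, 279, 125, 116, 72, 59, 34, 42, 44, 41, 42, 61, 0, 120, 161, 0, -3, -5, 1]
210 [277, 276, 286, 1723, 127, 124, 60, 47, 41, 44, 45, 43, 34, 63, 7, -2, 5, 7, 8, 9, 0]
216 [281, 280, 282, 119, 120, 120, 62, 40, 31, 49, 46, 39, 41, 63, -2, 1, 0, 1, -8, -5, -2]
222 [-1, 223, 248, 263, 115, -10, 41, 41, 44, 39, 40, 43, 40, 58, 1, 3, 5, -3, 1, 23, 44]
228 [-5, -1, -8, -4, -6, -8, 61, 87, 110, 121, 113, 115, 35, 44, -3, -1, 4, -4, -2, 50, 45]
```

```bash
cat >> h.py <<'E'
def go(p,ang=None,dz=0):
    """print turn about tool z (deg) so that tool y points to world angle ang (mod 180), and shift in tool axes after turning"""
    s=bot.observe();T=R.from_quat(s['ee_rot']);y=T.as_matrix()[:,1]
    w=0
    if ang is not None:
        w=-((ang-np.degrees(np.arctan2(y[1],y[0]))+90)%180-90)
    T2=T*R.from_rotvec([0,0,np.radians(w)])
    print('turn z',round(w,2),'shift cm',(T2.inv().apply(np.array(p)-s['tool_pos'])*100).round(2),'j',s['joint_pos'].round(2),'t',s['time'],'tilt',R.from_matrix(T.as_matrix()).apply([0,0,1]).round(3))
E
python3 - <<'E'
from h import *
go([.4448,-.2715,.20],51-90)
z=np.load('s0.npz');P=z['P'];H=P[...,2]
v,u=np.mgrid[:384,:512]
ok=(H>.105)&(H<.135)
F=ok&(u>246)&(u<262)&(v>152)&(v<228)
q=P[F][:,:2].astype(np.float32)*1000
# front wall: exclude latch
l=cv2.fitLine(q,cv2.DIST_HUBER,0,.01,.01).ravel();print('front',l,np.degrees(np.arctan2(l[1],l[0])),len(q))
F=ok&(v>222)&(v<238)&(u>205)&(u<250);q=P[F][:,:2].astype(np.float32)*1000
l=cv2.fitLine(q,cv2.DIST_HUBER,0,.01,.01).ravel();print('end+y',l,np.degrees(np.arctan2(l[1],l[0])),len(q))
F=ok&(v>142)&(v<158)&(u>210)&(u<255);q=P[F][:,:2].astype(np.float32)*1000
l=cv2.fitLine(q,cv2.DIST_HUBER,0,.01,.01).ravel();print('end-y',l,np.degrees(np.arctan2(l[1],l[0])),len(q))
E
```

```text
turn z -31.88 shift cm [37.24  2.85  5.3 ] j [-1.37  0.15  1.44 -0.    1.55 -0.13] t 0.1 tilt [-0.     0.001 -1.   ]
front [ 9.955980e-01 -9.372604e-02  5.739823e+02  5.169320e+00] -5.3780003 201
end+y [9.2650697e-02 9.9569869e-01 4.3557446e+02 9.5995956e+01] 84.683876 83
end-y [9.1289632e-02 9.9582440e-01 7.0874231e+02 7.3587814e+01] 84.76219 122
```

```bash
python3 -m inch '[[[0,0,1,0,0,-6.4,8.5],[0,0,1,0,0,-6.4,8.5],[0,0,1,0,0,-6.4,8.5],[0,0,1,0,0,-6.4,8.5],[0,0,1,0,0,-6.4,8.5],[4,0.5,0,0,0,0,8.5],[4,0.5,0,0,0,0,8.5],[4,0.5,0,0,0,0,8.5],[4,0.5,0,0,0,0,8.5],[4,0.5,0,0,0,0,8.5]]]' 60; python3 -m inch '[[[4,0.4,0,0,0,0,8.5],[4,0,0,0,0,0,8.5],[4,0,0,0,0,0,8.5],[4,0,0,0,0,0,8.5],[1,0,0,0,0,0,8.5],[0,0,0,0,0,0,8.5],[0,0,0,0,0,0,8.5],[0,0,0,0,0,0,8.5],[0,0,0,0,0,0,8.5],[0,0,0,0,0,0,8.5]]]'; python3 - <<'E'
from h import *
im,d,c=snap('wrist','w1.png');P=pts(d,c);H=P[...,2]
for lo,hi in((.02,.045),(.05,.075)):
    M=((H>lo)&(H<hi)&(np.hypot(P[...,0]-.445,P[...,1]+.2715)<.075)).astype(np.uint8)
    M=cv2.morphologyEx(M,cv2.MORPH_OPEN,np.ones((5,5),np.uint8))
    q=P[M>0];print(M.sum(),np.median(q[:,2]),cv2.minAreaRect((q[:,:2]*1000).astype(np.float32)))
go([.4448,-.2715,.06],-39)
E
```

```text
time: 0.93
tool_pos: [0.3342, -0.4016, 0.2031]
ee_rot: [0.902, 0.431, 0.0, -0.0]
ft_force: [0.4, -0.0, 0.4]
opening: 0.0848
grip_force: 0.0
time: 1.77
tool_pos: [0.4426, -0.2743, 0.2032]
ee_rot: [0.902, 0.431, -0.0, -0.0]
ft_force: [1.0, 0.4, 0.0]
opening: 0.0852
grip_force: 0.0
3584 0.03226965805996401 ((448.28314208984375, -272.7381591796875), (100.52689361572266, 61.85264587402344), 49.47626495361328)
3706 0.06044533821413739 ((448.1923828125, -272.5123596191406), (64.37588500976562, 39.933048248291016), 50.05769348144531)
turn z 0.04 shift cm [ 0.34  0.   14.32] j [-0.7   0.06  1.64  0.    1.44 -0.02] t 1.8167 tilt [-0.  0. -1.]
```

View pics/w1.png

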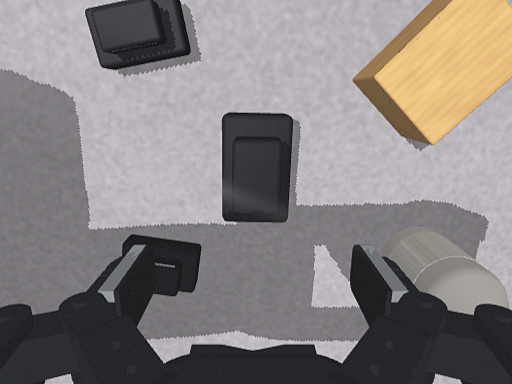

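The big battery sits at about (257,167), with the fingers straddling the clear floor below it. The small battery is at (165,265) and the bottle at (440,265), both clear of the descent.

```bash
python3 - <<'E'
from h import *
go([.4482,-.2726,.06],-40)
E
python3 -m inch '[[[0.5,0.2,3,0,0,1,8.5],[0,0,3,0,0,0,8.5],[0,0,3,0,0,0,8.5],[0,0,3,0,0,0,8.5],[0,0,1.5,0,0,0,8.5],[0,0,0.8,0,0,0,8.5],[0,0,0,0,0,0,8.5],[0,0,0,0,0,0,3],[0,0,0,0,0,0,3],[0,0,0,0,0,0,3]]]' 70
python3 -m inch '[[[0,0,0,0,0,0,3],[0,0,0,0,0,0,3],[0,0,0,0,0,0,3],[0,0,0,0,0,0,3],[0,0,0,0,0,0,3],[0,0,0,0,0,0,3],[0,0,-1,0,0,0,3],[0,0,-2,0,0,0,3],[0,0,-2,0,0,0,3],[0,0,-2,0,0,0,3]]]' 70
```

```text
turn z 1.04 shift cm [ 0.48  0.33 14.32] j [-0.7   0.06  1.64  0.    1.44 -0.02] t 1.8167 tilt [-0.  0. -1.]
time: 2.65
tool_pos: [0.4483, -0.2712, 0.0616]
ee_rot: [0.906, 0.424, 0.0, 0.001]
ft_force: [0.3, -0.6, -0.8]
opening: 0.0513
grip_force: 0.0
time: 3.48
tool_pos: [0.4476, -0.2705, 0.1316]
ee_rot: [0.906, 0.424, -0.0, -0.0]
ft_force: [-0.6, -1.0, -5.2]
opening: 0.0384
grip_force: 72.4
```

```bash
python3 -m inch '[[[0,0,-4,0,0,-5,3],[0,0,-4,0,0,-5,3],[0,0,-4,0,0,-5,3],[0,0,-4,0,0,-5,3],[0,0,-1,0,0,-5,3],[0,0,0,0,0,-5,3],[0,0,0,0,0,-4.7,3],[0,0,0,0,0,0,3],[0,0,0,0,0,0,3],[0,0,0,0,0,0,3]]]'
python3 - <<'E'
from h import *
go([.5128,.0937,.30],-5.3)
E
```

```text
time: 4.32
tool_pos: [0.4477, -0.2706, 0.3003]
ee_rot: [0.739, 0.673, -0.0, -0.0]
ft_force: [0.8, 0.3, -6.3]
opening: 0.0385
grip_force: 73.0
turn z -0.04 shift cm [36.88  3.12  0.04] j [-0.69  0.03  1.47  0.    1.64 -0.6 ] t 4.3167 tilt [-0.  0. -1.]
```

```bash
python3 -m inch '[[[3,0.4,0,0,0,0,3],[4,0.4,0,0,0,0,3],[4,0.4,0,0,0,0,3],[4,0.4,0,0,0,0,3],[4,0.4,0,0,0,0,3],[3,0.4,0,0,0,0,3],[2,0.4,0,0,0,0,3],[1,0.3,0,0,0,0,3],[0,0,0,0,0,0,3],[0,0,0,0,0,0,3]]]'
python3 - <<'E'
from h import *
im,d,c=snap('wrist','w2.png');P=pts(d,c);np.savez('w2.npz',P=P,im=im);print(c['xyz'])
o=np.array([.5725,.0881]);t=np.radians(84.7);ex=np.array([np.cos(t),np.sin(t)]);ey=np.array([-ex[1],ex[0]])
X=(P[...,:2]-o)@ex*1000;Y=(P[...,:2]-o)@ey*1000;H=P[...,2]*1000
for v in range(20,384,24): print(v,[f'{X[v,u]:.0f},{Y[v,u]:.0f},{H[v,u]:.0f}' for u in range(10,512,50)])
go([.5128,.0937,.30],-5.3)
E
```

```text
time: 5.15
tool_pos: [0.5013, -0.0247, 0.3002]
ee_rot: [0.738, 0.674, -0.0, -0.0]
ft_force: [0.5, -0.3, -5.2]
opening: 0.0385
grip_force: 72.8
[0.50840841 0.04634769 0.4194866 ]
20 ['32,338,-1', '32,281,-1', '33,224,-2', '10,136,118', '21,101,63', '25,53,41', '25,1,42', '18,-40,78', '20,-91,66', '20,-138,68', '33,-235,-2']
44 ['7,344,-2', '-47,60,419', '7,226,-1', '7,169,-2', '2,105,40', '2,52,41', '2,-0,41', '-3,-42,77', '2,-105,41', '-2,-139,74', '8,-241,-2']
68 ['-19,348,-1', '-19,290,-2', '-19,230,-2', '-19,170,-1', '-22,106,42', '-22,52,42', '-22,-1,41', '-24,-44,76', '-22,-109,40', '-24,-138,82', '-18,-247,-2']
92 ['-47,355,-2', '-47,294,-2', '-47,233,-0', '-46,172,-1', '-46,107,40', '-46,52,40', '-46,-3,41', '-46,-47,75', '-46,-112,41', '-46,-139,87', '-46,-179,97']
116 ['-75,360,-1', '-75,298,-1', '-75,236,-1', '-75,174,-0', '-72,107,41', '-71,52,64', '-72,-4,40', '-72,-60,40', '-72,-115,41', '-68,-138,95', '-67,-175,109']
140 ['-105,368,-3', '-105,303,-1', '-105,240,-2', '-105,177,-1', '-70,81,251', '-70,56,250', '-104,-13,-3', '-104,-76,-1', '-104,-139,-2', '-98,-172,47', '
[... 1152 characters left out ...]
16', '-111,27,331', '-106,15,338', '-329,-224,28', '-328,-290,30']
332 ['-393,424,-1', '-106,109,348', '-117,103,335', '-101,82,354', '-147,78,298', '-146,57,299', '-102,46,353', '-102,35,354', '-110,17,343', '-106,7,349', '-366,-298,30']
356 ['-107,117,355', '-109,107,353', '-125,104,335', '-101,80,362', '-107,70,355', '-108,58,354', '-101,48,361', '-101,37,362', '-125,11,335', '-107,11,356', '-107,-0,355']
380 ['-106,112,363', '-115,107,354', '-129,102,341', '-101,78,368', '-108,69,361', '-107,58,362', '-99,49,369', '-101,39,368', '-125,15,344', '-112,12,357', '-107,4,362']
turn z 0.06 shift cm [1.195e+01 6.000e-02 1.000e-02] j [-0.2  -0.01  1.52 -0.    1.64 -0.11] t 5.2 tilt [-0. -0. -1.]
```

View pics/w2.png

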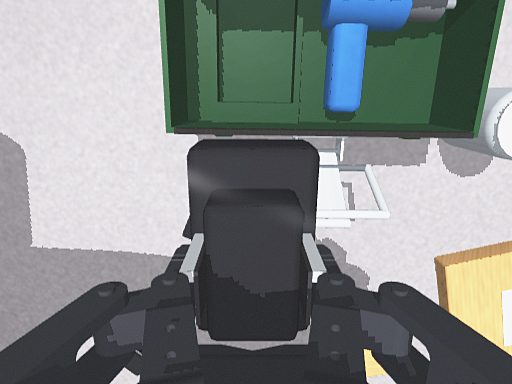

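The case fills the top of the picture. The bay lies between the ribs at about u 220-298, with the latch at (350,190) and the tin at (505,125).

```bash
python3 - <<'E'
from h import *
z=np.load('w2.npz');P=z['P'];H=P[...,2]*1000
o=np.array([.5725,.0881]);t=np.radians(84.7);ex=np.array([np.cos(t),np.sin(t)]);ey=np.array([-ex[1],ex[0]])
X=(P[...,:2]-o)@ex*1000;Y=(P[...,:2]-o)@ey*1000
for n,lo,hi in(('rib+y',90,115),('rib-y',5,28)):
    m=(abs(H-65)<3)&(Y>lo)&(Y<hi)&(X>-50)&(X<30)
    print(n,m.sum(),np.percentile(Y[m],[3,50,97]).round(1),np.polyfit(X[m],Y[m],1).round(3),H[m].mean())
m=(abs(H-65)<3)&(Y>40)&(Y<80)&(X<-40);print('rib front',np.percentile(X[m],[3,50,97]).round(1),m.sum())
m=(abs(H-120)<3)&(Y>-130)&(Y<130)&(X<-60);print('front rim',m.sum(),np.percentile(X[m],[3,50,97]).round(1),np.polyfit(Y[m],X[m],1).round(3),H[m].mean())
m=(abs(H-120)<3)&(Y>120)&(X<60)&(X>-70);print('end rim',m.sum(),np.percentile(Y[m],[3,50,97]).round(1),np.polyfit(X[m],Y[m],1).round(3))
m=(H>245)&(H<262)&(Y>20)&(Y<95);print('block front',X[m].max())
m=(H>268)&(H<275)&(Y>20)&(Y<95)&(X>-150);print('block top',np.percentile(X[m],[0.5,99.5]).round(1),np.percentile(Y[m],[.5,99.5]).round(1))
s=bot.observe();p=s['tool_pos'][:2]-o;print('tcp in case',p@ex*1000,p@ey*1000)
E
```

```text
rib+y 530 [ 95.8  99.  101.9] [-1.5000e-02  9.8858e+01] 63.56187382948539
rib-y 523 [12.2 15.1 18.1] [-1.3000e-02  1.5048e+01] 63.5968414970108
rib front [-75.7 -66.4 -56.4] 758
front rim 519 [-116.1 -112.   -76.5] [ 9.2000e-02 -9.8465e+01] 119.55683663657517
end rim 751 [131.9 134.6 137.2] [-1.30000e-02  1.34267e+02]
block front -70.09978284231015
block top [-112.1  -71.1] [29.9 89.7]
tcp in case -119.43764463683188 60.536369834090586
```

```bash
python3 -m inch '[[[2,0.3,0,0,0,0.8,3],[3,0,0,0,0,0,3],[3,0,0,0,0,0,3],[2,0,0,0,0,0,3],[1.5,0,0,0,0,0,3],[0.7,0,0,0,0,0,3],[0,0,0,0,0,0,3],[0,0,2,0,0,0,3],[0,0,3,0,0,0,3],[0,0,3,0,0,0,3]]]'
python3 -m inch '[[[0,0,3,0,0,0,3],[0,0,3,0,0,0,3],[0,0,2,0,0,0,3],[0,0,1.5,0,0,0,3],[0,0,1,0,0,0,3],[0,0,0.5,0,0,0,3],[0,0,0.3,0,0,0,3],[0,0,0,0,0,0,3],[0,0,0,0,0,0,3],[0,0,0,0,0,0,3]]]'
```

```text
time: 6.03
tool_pos: [0.517, 0.0949, 0.2199]
ee_rot: [0.744, 0.669, 0.001, 0.001]
ft_force: [0.3, 0.4, -6.6]
opening: 0.0384
grip_force: 73.0
time: 6.87
tool_pos: [0.5171, 0.0965, 0.1082]
ee_rot: [0.743, 0.669, 0.001, 0.0]
ft_force: [-0.6, -0.1, -4.8]
opening: 0.0387
grip_force: 72.6
```

```bash
python3 -m inch '[[[0,0,0.1,0,0,0,3],[0,0,0.1,0,0,0,3],[0,0,0.1,0,0,0,3],[0,0,0.05,0,0,0,3],[0,0,0.05,0,0,0,3],[0,0,0,0,0,0,3],[0,0,0,0,0,0,3],[0,0,0,0,0,0,3],[0,0,0,0,0,0,3],[0,0,0,0,0,0,3]]]'
```

```text
time: 7.7
tool_pos: [0.5167, 0.0966, 0.1036]
ee_rot: [0.743, 0.669, 0.0, -0.0]
ft_force: [-5.2, -1.2, 4.8]
opening: 0.0392
grip_force: 73.9
```

```bash
python3 -m inch '[[[0,0,0,0,0,0,4.2],[0,0,0,0,0,0,4.6],[0,0,0,0,0,0,5.2],[0,0,0,0,0,0,6],[0,0,0,0,0,0,6.5],[0,0,0,0,0,0,6.5],[0,0,0,0,0,0,6.5],[0,0,-1,0,0,0,6.5],[0,0,-2,0,0,0,6.5],[0,0,-3,0,0,0,6.5]]]'
python3 -m inch '[[[0,0,-4,0,0,0,6.5],[0,0,-4,0,0,0,6.5],[-1,0,-4,0,0,0,6.5],[-3,0,-3,0,0,0,6.5],[-4,0,0,0,0,0,6.5],[-4,0,0,0,0,0,6.5],[-2,0,0,0,0,0,3],[0,0,0,0,0,0,0],[0,0,0,0,0,0,0],[0,0,0,0,0,0,0]]]'
python3 - <<'E'
from h import *
im,d,c=snap('wrist','w3.png');P=pts(d,c);H=P[...,2]*1000
o=np.array([.5757,.0898]);t=np.radians(83.9);ex=np.array([np.cos(t),np.sin(t)]);ey=np.array([-ex[1],ex[0]])
X=(P[...,:2]-o)@ex*1000;Y=(P[...,:2]-o)@ey*1000
for lo,hi in((70,82),(98,110)):
    m=(H>lo)&(H<hi)&(Y>22)&(Y<98)&(abs(X)<57);print(m.sum(),np.percentile(H[m],[3,50,97]),np.percentile(X[m],[1,99]),np.percentile(Y[m],[1,99]),np.polyfit(X[m],H[m],1),np.polyfit(Y[m],H[m],1))
for n,lo,hi in(('rib+y',95,115),('rib-y',5,28)):
    m=(abs(H-65)<3)&(Y>lo)&(Y<hi)&(abs(X)<50)
    print(n,m.sum(),np.percentile(Y[m],[3,50,97]).round(1),np.polyfit(X[m],Y[m],1).round(3))
a,d,c=snap('top','top1.png');print(bot.observe()['tool_pos'])
E
```

```text
time: 8.53
tool_pos: [0.5157, 0.0965, 0.1628]
ee_rot: [0.743, 0.669, -0.001, -0.001]
ft_force: [0.4, 0.9, -0.3]
opening: 0.065
grip_force: 0.0
time: 9.37
tool_pos: [0.5021, -0.0418, 0.3133]
ee_rot: [0.743, 0.669, 0.0, 0.0]
ft_force: [-0.2, -0.7, 0.3]
opening: 0.0165
grip_force: 0.0
2225 [71.09002475 74.23390918 76.12711499] [-50.32141564  18.15971104] [28.48057366 89.09546182] [-9.67031691e-04  7.41088651e+01] [-1.88078461e-04  7.41437708e+01]
2393 [ 99.61739906 102.40818463 103.96737078] [-32.35811916  11.95837773] [39.26454381 78.22440906] [1.16550283e-02 1.02405344e+02] [-9.24343022e-04  1.02344093e+02]
rib+y 451 [ 98.9 101.8 104.8] [1.00000e-03 1.01806e+02]
rib-y 461 [15.1 18.  20.9] [1.0000e-03 1.8002e+01]
[ 0.50223478 -0.04128266  0.31303688]
```

View pics/w3.png

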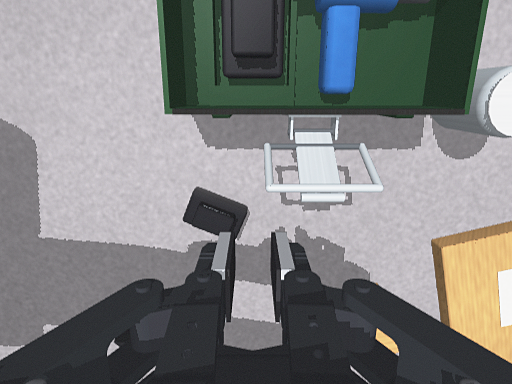

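The battery sits flat in the bay at about (252,45). The latch lever and loop are at about (322,165), raised and pointing outwards.

```bash
cat >> h.py <<'E'
o=np.array([.5757,.0898]);t_=np.radians(83.9);ex=np.array([np.cos(t_),np.sin(t_)]);ey=np.array([-ex[1],ex[0]])
def W(x,y,z): return np.r_[o+x*ex/1000+y*ey/1000,z/1000]
def C(P): return np.stack([(P[...,:2]-o)@ex*1000,(P[...,:2]-o)@ey*1000,P[...,2]*1000],-1)
E
python3 - <<'E'
from h import *
z=np.load('s0.npz')
for P in (z['P'],z['P2']):
    c=C(P);X,Y,H=c[...,0],c[...,1],c[...,2]
    for y in (-120,-100,-40,40,100):
        m=(abs(Y-y)<8)&(H>225)&(H<330)&(X>60)&(X<230)
        if m.sum()>4: i=np.argsort(X[m]);print(y,m.sum(),np.stack([X[m],H[m]],-1)[i][::max(1,m.sum()//8)].round().tolist())
    m=(H>140)&(H<200)&(X>215)&(X<380)&(abs(Y)<130);print('can',np.percentile(X[m],[2,98]),np.percentile(Y[m],[2,98])) if m.sum()>5 else 0
go(W(215,0,370),-6.1);go(W(215,0,265))
E
```

```text
-120 94 [[110.0, 296.0], [117.0, 282.0], [124.0, 289.0], [131.0, 282.0], [139.0, 285.0], [146.0, 287.0], [153.0, 280.0], [160.0, 283.0], [167.0, 273.0]]
-100 90 [[112.0, 292.0], [116.0, 286.0], [124.0, 288.0], [132.0, 283.0], [139.0, 277.0], [148.0, 285.0], [155.0, 282.0], [162.0, 278.0], [170.0, 280.0]]
-40 91 [[111.0, 289.0], [118.0, 291.0], [125.0, 286.0], [131.0, 286.0], [139.0, 276.0], [147.0, 289.0], [155.0, 280.0], [161.0, 280.0], [169.0, 277.0]]
40 92 [[110.0, 292.0], [119.0, 287.0], [125.0, 288.0], [132.0, 283.0], [139.0, 282.0], [146.0, 281.0], [153.0, 288.0], [161.0, 282.0], [167.0, 280.0]]
100 93 [[110.0, 285.0], [118.0, 287.0], [125.0, 287.0], [132.0, 280.0], [139.0, 281.0], [146.0, 282.0], [153.0, 283.0], [161.0, 279.0], [168.0, 281.0]]
can [243.65342547 340.29160079] [  2.83193024 123.36009339]
-120 62 [[106.0, 293.0], [116.0, 289.0], [127.0, 289.0], [136.0, 288.0], [147.0, 288.0], [153.0, 239.0], [156.0, 285.0], [159.0, 231.0], [164.0, 287.0]]
-100 63 [[104.0, 294.0], [112.0, 294.0], [127.0, 286.0], [137.0, 287.0], [150.0, 283.0], [153.0, 286.0], [156.0, 239.0], [158.0, 240.0], [163.0, 287.0]]
-40 63 [[108.0, 290.0], [114.0, 290.0], [121.0, 290.0], [127.0, 291.0], [142.0, 285.0], [151.0, 228.0], [156.0, 234.0], [158.0, 245.0], [161.0, 226.0]]
40 75 [[108.0, 292.0], [117.0, 290.0], [125.0, 286.0], [138.0, 287.0], [149.0, 285.0], [154.0, 245.0], [157.0, 282.0], [159.0, 284.0], [168.0, 278.0]]
100 73 [[108.0, 288.0], [113.0, 292.0], [124.0, 288.0], [142.0, 286.0], [150.0, 286.0], [155.0, 226.0], [157.0, 284.0], [159.0, 230.0], [169.0, 283.0]]
can [238.7552263  315.11325806] [ 11.86649995 109.37547111]
turn z 0.19 shift cm [35.32  5.91 -5.69] j [-0.24 -0.01  1.49  0.    1.66 -0.13] t 9.4667 tilt [ 0.  0. -1.]
turn z 0 shift cm [35.29  6.03  4.81] j [-0.24 -0.01  1.49  0.    1.66 -0.13] t 9.4667 tilt [ 0.  0. -1.]
```

```bash
python3 -m inch '[[[0,0,-3,0,0,0,0],[1,0.5,-3,0,0,0,0],[3,1,0,0,0,0,0],[4,1,0,0,0,0,0],[4,1,0,0,0,0,0],[4,1,0,0,0,0,0],[4,1,0,0,0,0,0],[4,0.4,0,0,0,0,0],[4,0,0,0,0,0,0],[4,0,0,0,0,0,0]]]' 60
python3 -m inch '[[[1.5,0,0,0,0,0,0],[0,0,0,0,0,0,0],[0,0,2,0,0,0,0],[0,0,4,0,0,0,0],[0,0,3,0,0,0,0],[0,0,1,0,0,0,0],[0,0,0,0,0,0,0],[-0.5,0,0,0,0,0,0],[-0.5,0,0,0,0,0,0],[0,0,0,0,0,0,0]]]'
python3 - <<'E'
from h import *
s=bot.observe();print(C(s['tool_pos']))
E
```

```text
time: 10.3
tool_pos: [0.5936, 0.2732, 0.3725]
ee_rot: [0.742, 0.67, -0.0, -0.0]
ft_force: [0.5, -0.6, 0.9]
opening: 0.0001
grip_force: 0.0
time: 11.13
tool_pos: [0.5952, 0.274, 0.2752]
ee_rot: [0.743, 0.669, 0.001, 0.001]
ft_force: [-0.4, 0.0, 0.5]
opening: 0.0
grip_force: 0.0
[1.85259987e+02 2.05220042e-01 2.75212310e+02]
```

```bash
python3 -m inch '[[[-0.8,0,-0.3,0,0,0,0],[-1.2,0,-0.5,0,0,0,0],[-1.2,0,-0.6,0,0,0,0],[-1.2,0,-0.6,0,0,0,0],[-1.2,0,-0.5,0,0,0,0],[-1.2,0,-0.1,0,0,0,0],[-1.2,0,-0.1,0,0,0,0],[-1.2,0,0,0,0,0,0],[-1.2,0,0,0,0,0,0],[-0.8,0,0,0,0,0,0]]]'
python3 - <<'E'
from h import *
s=bot.observe();print(C(s['tool_pos']),s['ft_force'],s['moment'])
E
```

```text
time: 11.97
tool_pos: [0.5829, 0.1619, 0.3]
ee_rot: [0.743, 0.669, 0.0, 0.0]
ft_force: [1.2, 2.9, 0.3]
opening: -0.0001
grip_force: 1.2
[ 72.44092511   0.51664225 299.95638604] [1.17529456 2.92839516 0.28423355] [ 0.49728952 -0.1205637  -0.00273143]
```

```bash
python3 -m inch '[[[-1.3,0,0.3,0,0,0,0],[-1.4,0,0.4,0,0,0,0],[-1.4,0,0.4,0,0,0,0],[-1.2,0,0.7,0,0,0,0],[-1.2,0,0.7,0,0,0,0],[-1.2,0,0.7,0,0,0,0],[-0.7,0,0.65,0,0,0,0],[-0.7,0,0.65,0,0,0,0],[-0.6,0,0.6,0,0,0,0],[0,0,0,0,0,0,0]]]'
python3 - <<'E'
from h import *
s=bot.observe();print(C(s['tool_pos']),s['ft_force'],s['moment'])
im,d,c=snap('side');P=C(pts(d,c));cv2.imwrite('pics/side1.png',cv2.resize(im[60:260,130:350,::-1],None,fx=2.7,fy=2.7))
E
```

```text
time: 12.8
tool_pos: [0.5725, 0.0661, 0.2471]
ee_rot: [0.743, 0.669, -0.001, -0.001]
ft_force: [0.3, 0.9, -0.1]
opening: 0.0001
grip_force: 0.0
[-23.89484284   0.68120696 247.11731466] [ 0.30720367  0.94787882 -0.07994652] [-0.01271241 -0.02203254  0.02281448]
```

View pics/side1.png

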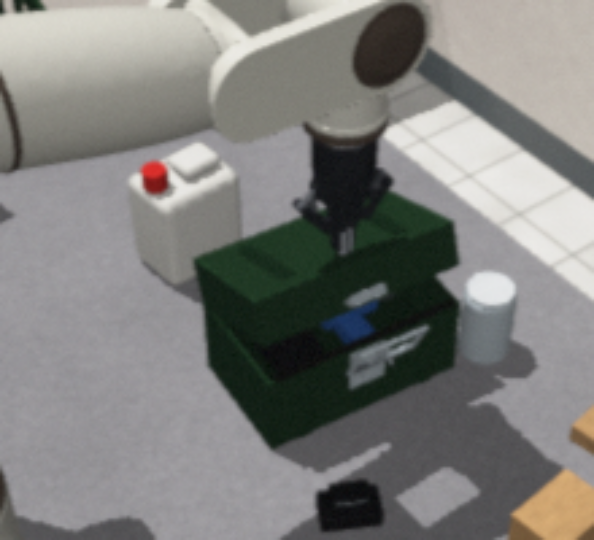

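The lid is about 20° open, with the gripper on its top near the front edge. The latch, tin and canister are undisturbed.

```bash
python3 -m inch '[[[-0.6,0,0.7,0,0,0,0],[-0.6,0,0.8,0,0,0,0],[-0.5,0,0.8,0,0,0,0],[-0.4,0,0.8,0,0,0,0],[-0.4,0,0.6,0,0,0,0],[-0.2,0,0.2,0,0,0,0],[0,0,0.1,0,0,0,0],[0,0,0.1,0,0,0,0],[0,0,0,0,0,0,0],[0,0,0,0,0,0,0]]]'
python3 - <<'E'
from h import *
s=bot.observe();print(C(s['tool_pos']),s['ft_force'],s['moment'])
E
```

```text
time: 13.68
tool_pos: [0.57, 0.04, 0.2082]
ee_rot: [0.743, 0.669, -0.0, 0.0]
ft_force: [-3.0, -1.8, 6.4]
opening: 0.0002
grip_force: 3.1
[-50.16136694   0.36871908 208.23077172] [-3.0358728  -1.77412777  6.37065859] [-0.3363166   0.63458162 -0.02349686]
```

```bash
python3 -m inch '[[[0,0,-2,0,0,0,0],[0,-1,-2.5,0,0,0,0],[-2,-1,0,0,0,0,0],[-3,-1,0,0,0,0,0],[-3,-1.2,0,0,0,0,0],[-3,0,0,0,0,0,0],[-1,0,0,0,0,0,0],[0,0,0,0,0,0,0],[0,0,0,0,0,0,0],[0,0,0,0,0,0,0]]]'
python3 - <<'E'
from h import *
im,d,c=snap('wrist','w4.png');s=bot.observe();print(C(s['tool_pos']))
P=C(pts(d,c));X,Y,H=P[...,0],P[...,1],P[...,2]
m=(H>176)&(H<195)&(X>-95)&(X<60)&(abs(Y)<130);print('lid fit z(x)',np.polyfit(X[m],H[m],1),np.percentile(X[m],[1,99]))
m=(H>140)&(H<182)&(X<-105)&(X>-160)&(abs(Y)<60);print('loop',m.sum(),np.percentile(X[m],[1,99]),np.percentile(Y[m],[1,99]),np.percentile(H[m],[1,99]))
E
```

```text
time: 14.52
tool_pos: [0.516, -0.0741, 0.2527]
ee_rot: [0.743, 0.669, 0.0, -0.0]
ft_force: [-0.1, 0.6, -0.2]
opening: -0.0
grip_force: 0.0
[-169.1022669    41.90115542  252.694638  ]
lid fit z(x) [4.59710843e-03 1.86431921e+02] [-82.41769485 -53.22629066]
loop 4014 [-154.34169839 -124.97673874] [-46.62089212  47.35570865] [140.43892272 174.03106101]
```

View pics/w4.png

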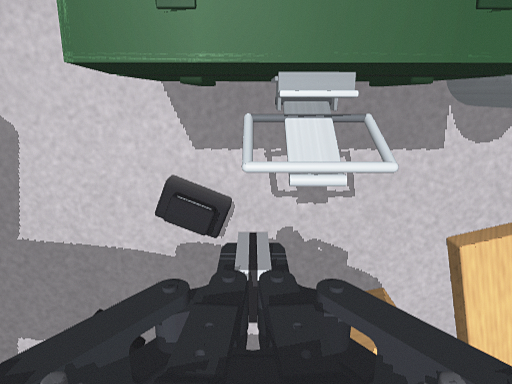

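The lid rests on its seal with its front edge at v≈65. The keeper is at (316,90), the loop bar at (320,167), and the fingers are at (253,255), lined up with the bar's left end.

```bash
python3 -m inch '[[[0,0,2,0,0,0,0],[0,0.2,2,0,0,0,0],[0,0,2,0,0,0,0],[0,0,0.8,0,0,0,0],[0.6,0,0,0,0,0,0],[0.8,0,0,0,0,0,0],[0.8,0,0,0,0,0,0],[0.8,0,0,0,0,0,0],[0.8,0,0,0,0,0,0],[0,0,0,0,0,0,0]]]'
python3 - <<'E'
from h import *
s=bot.observe();print(C(s['tool_pos']))
E
python3 -m inch '[[[0.5,0,0,0,0,0,0],[0.5,0,0,0,0,0,0],[0.5,0,0,0,0,0,0],[0.3,0,0,0,0,0,0],[0,0,0,0,0,0,0],[0,0,0,0,0,0,0],[0,0,0,0,0,0,0],[0,0,0,0,0,0,0],[0,0,0,0,0,0,0],[0,0,0,0,0,0,0]]]'
python3 - <<'E'
from h import *
im,d,c=snap('wrist','w5.png');s=bot.observe();print(C(s['tool_pos']))
P=C(pts(d,c));X,Y,H=P[...,0],P[...,1],P[...,2]
m=(H>155)&(H<182)&(X<-80)&(X>-160)&(Y<-20)&(Y>-50);print('loop',m.sum(),np.percentile(X[m],[1,50,99]),np.percentile(H[m],[1,50,99]))
E
```

```text
time: 15.4
tool_pos: [0.5221, -0.0355, 0.1854]
ee_rot: [0.743, 0.67, 0.0, 0.0]
ft_force: [0.2, -0.6, -0.5]
opening: -0.0
grip_force: 0.0
[-130.33095269   40.00031736  185.38737318]
time: 16.23
tool_pos: [0.5237, -0.0194, 0.1848]
ee_rot: [0.743, 0.669, 0.0, -0.0]
ft_force: [1.1, 0.5, 0.7]
opening: 0.0
grip_force: 0.0
[-114.12297031   40.14491809  184.76903871]
loop 341 [-97.88790761 -88.60796328 -87.12031094] [155.10796965 170.59833448 172.43698706]
```

```bash
python3 -m inch '[[[0,0,-1.5,0,0,0,0],[0,0,-2,0,0,0,0],[-1,2,0,0,0,0,0],[-1.2,2,0,0,0,0,0],[-1,0,0,0,0,0,0],[0,0,1,0,0,0,0],[0,0,1,0,0,0,0],[0,0,0.3,0,0,0,0],[0,0,0,0,0,0,0],[0,0,0,0,0,0,0]]]'
python3 - <<'E'
from h import *
s=bot.observe();print(C(s['tool_pos']),s['ft_force'])
E
```

```text
time: 17.12
tool_pos: [0.5598, -0.0547, 0.1966]
ee_rot: [0.743, 0.669, -0.0, -0.0]
ft_force: [-0.5, 0.3, -0.5]
opening: -0.0004
grip_force: 0.0
[-145.41500572    0.48899335  196.60035678] [-0.52827484  0.25158611 -0.48551488]
```

```bash
python3 -m inch '[[[0,0,0.4,0,0,0,0],[-0.5,0,0.5,0,0,0,0],[-0.5,0,0.5,0,0,0,0],[-0.5,0,0.5,0,0,0,0],[-0.5,0,0.6,0,0,0,0],[-0.4,0,0.8,0,0,0,0],[-0.4,0,0.8,0,0,0,0],[-0.4,0,0.8,0,0,0,0],[-0.2,0,0.8,0,0,0,0],[0,0,0,0,0,0,0]]]'
python3 - <<'E'
from h import *
im,d,c=snap('wrist','w6.png');s=bot.observe();print(C(s['tool_pos']),s['ft_force'])
P=C(pts(d,c));X,Y,H=P[...,0],P[...,1],P[...,2]
m=(H>110)&(H<182)&(X<-80)&(X>-130)&(abs(Y)<55);i=m&(abs(abs(Y)-32)<8);print('bar',i.sum(),np.c_[X[i],Y[i],H[i]][::max(1,i.sum()//14)].round().tolist())
E
```

```text
time: 17.95
tool_pos: [0.5558, -0.0892, 0.1376]
ee_rot: [0.743, 0.669, -0.001, -0.001]
ft_force: [-0.4, 0.2, -0.5]
opening: 0.0003
grip_force: 0.0
[-179.90714171    0.5048126   138.52721257] [-0.30058447  0.58669466  0.47496254]
bar 3708 [[-84.0, 40.0, 153.0], [-84.0, 29.0, 150.0], [-85.0, -29.0, 152.0], [-85.0, -39.0, 153.0], [-86.0, 31.0, 154.0], [-87.0, -27.0, 154.0], [-87.0, -37.0, 154.0], [-88.0, 33.0, 153.0], [-88.0, -25.0, 154.0], [-89.0, -36.0, 153.0], [-89.0, 33.0, 152.0], [-90.0, -27.0, 152.0], [-90.0, -39.0, 152.0], [-85.0, -35.0, 115.0], [-100.0, -24.0, 154.0]]
```

View pics/w6.png

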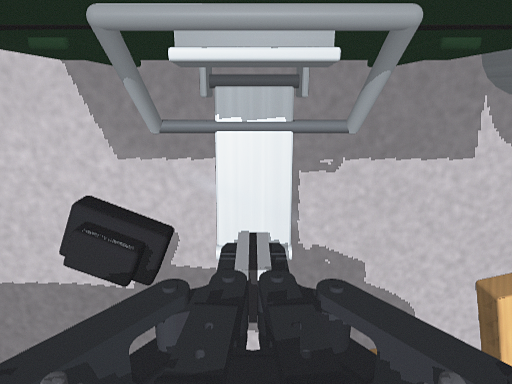

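The bar at (255,15) lies against the lid front behind the keeper lip (255,55), and the lever is nearly level under the fingers.

```bash
python3 - <<'E'
from h import *
def tcp(a,over=0):
    b=min(max(-a,0),50);A,B=np.radians([a,b]);n=np.array([np.sin(A),np.cos(A)])
    z=np.array([np.sin(B),-np.cos(B)]);x=np.array([np.cos(B),np.sin(B)])
    piv=np.array([-103,101.]);L=np.array([-np.cos(A),np.sin(A)])
    p=piv+73*L+4*n-22*z if -a<=50 else piv+62*L+2*n-22*z-11*x
    return p-over*n,b,x,z
s=bot.observe();c=C(s['tool_pos']);prev=(c[[0,2]],0,np.array([1,0]),np.array([0,-1]))
for a in [3,-3,-10,-17,-24,-31,-38,-44,-50,-56,-62,-68,-74,-80,-85,-89,-92,-94]:
    q=tcp(a,1);d=(q[0]-prev[0])/10;print(a,q[0].round(),'x %.2f z %.2f'%(d@prev[2],d@prev[3]),'turn',q[1]-prev[1]);prev=q
E
```

```text
3 [-176.  130.] x 0.42 z 0.87 turn 0
-3 [-177.  122.] x -0.15 z 0.77 turn 3
-10 [-179.  113.] x -0.25 z 0.91 turn 7
-17 [-180.  104.] x -0.25 z 0.91 turn 7
-24 [-180.   94.] x -0.25 z 0.91 turn 7
-31 [-178.   85.] x -0.25 z 0.91 turn 7
-38 [-176.   76.] x -0.25 z 0.91 turn 7
-44 [-173.   68.] x -0.22 z 0.78 turn 6
-50 [-169.   61.] x -0.22 z 0.78 turn 6
-56 [-162.   56.] x 0.02 z 0.85 turn 0
-62 [-157.   52.] x 0.09 z 0.64 turn 0
-68 [-151.   50.] x 0.16 z 0.63 turn 0
-74 [-145.   47.] x 0.22 z 0.61 turn 0
-80 [-139.   46.] x 0.29 z 0.58 turn 0
-85 [-133.   45.] x 0.28 z 0.46 turn 0
-89 [-129.   45.] x 0.25 z 0.35 turn 0
-92 [-126.   45.] x 0.21 z 0.25 turn 0
-94 [-124.   45.] x 0.15 z 0.16 turn 0
```

```bash
python3 -m inch '[[[0.4,0,0.9,0,0,0,0],[-0.1,0,0.8,0,3,0,0],[-0.15,0,0.5,0,4,0,0],[-0.15,0,0.5,0,4,0,0],[-0.15,0,0.5,0,4,0,0],[-0.15,0,0.5,0,4,0,0],[-0.15,0,0.5,0,4,0,0],[-0.15,0,0.5,0,4,0,0],[-0.15,0,0.5,0,4,0,0],[0,0,0,0,0,0,0]]]'
python3 - <<'E'
from h import *
s=bot.observe();print(C(s['tool_pos']),s['ft_force'],np.degrees(np.arcsin(R.from_quat(s['ee_rot']).apply([0,0,1])@np.r_[ex,0])),s['joint_pos'].round(2))
E
```

```text
time: 18.83
tool_pos: [0.5563, -0.0875, 0.0849]
ee_rot: [0.716, 0.644, 0.2, -0.181]
ft_force: [0.0, -0.2, -0.2]
opening: -0.0
grip_force: 0.1
[-178.30517275    0.41879875   84.86227985] [ 0.01713417 -0.17147934 -0.21453874] 31.275345936016244 [-0.55  0.34  1.65  0.49  1.43 -0.59]
```

```bash
python3 - <<'E'
from h import *
im,d,c=snap('wrist','w7.png')
P=C(pts(d,c));X,Y,H=P[...,0],P[...,1],P[...,2]
m=(H>40)&(H<160)&(X<-80)&(X>-195)&(abs(Y)<14);print(m.sum());q=np.c_[X[m],H[m]];print(q[np.argsort(q[:,0])][::max(1,m.sum()//20)].round().tolist())
i=(H>120)&(H<165)&(X<-80)&(X>-110)&(abs(abs(Y)-32)<8);print('bar',i.sum(),np.median(X[i]),np.percentile(H[i],[5,50,95]))
E
```

```text
25735
[[-195.0, 145.0], [-193.0, 141.0], [-191.0, 121.0], [-188.0, 134.0], [-186.0, 120.0], [-182.0, 112.0], [-177.0, 101.0], [-169.0, 90.0], [-157.0, 65.0], [-148.0, 73.0], [-139.0, 78.0], [-131.0, 84.0], [-124.0, 89.0], [-117.0, 94.0], [-110.0, 98.0], [-104.0, 102.0], [-101.0, 138.0], [-89.0, 100.0], [-88.0, 95.0], [-88.0, 108.0], [-84.0, 112.0]]
bar 1130 -85.20895825172424 [120.44957951 124.61270842 139.19399722]
```

View pics/w7.png

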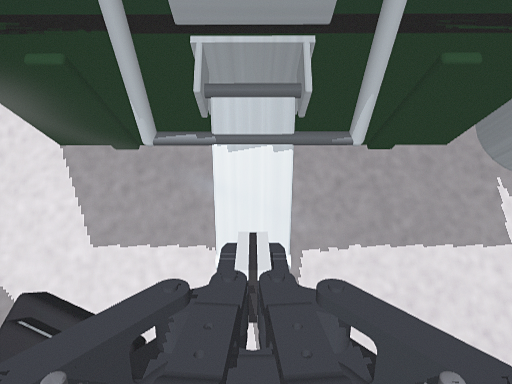

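The lever at (253,190) is at about -33°, and the loop's side wires run up past the keeper at (252,15).

```bash
python3 -m inch '[[[-0.15,0,0.5,0,4,0,0],[-0.15,0,0.5,0,4,0,0],[-0.15,0,0.5,0,4,0,0],[-0.15,0,0.5,0,4,0,0],[-0.1,0,0.5,0,3,0,0],[0,0,0.5,0,0,0,0],[0,0,0.5,0,0,0,0],[0.1,0,0.5,0,0,0,0],[0,0,0,0,0,0,0],[0,0,0,0,0,0,0]]]'
python3 - <<'E'
from h import *
s=bot.observe();print(C(s['tool_pos']),s['ft_force'],np.degrees(np.arcsin(R.from_quat(s['ee_rot']).apply([0,0,1])@np.r_[ex,0])),s['joint_pos'].round(2))
E
```

```text
time: 19.72
tool_pos: [0.5591, -0.0642, 0.0544]
ee_rot: [0.673, 0.607, 0.313, -0.282]
ft_force: [0.8, 0.4, 0.7]
opening: 0.0002
grip_force: 0.0
[-1.54900324e+02  1.03720320e-01  5.44496734e+01] [0.833031   0.36522698 0.7337888 ] 49.90369713297755 [-0.63  0.49  1.66  0.72  1.54 -0.76]
```

```bash
python3 - <<'E'
from h import *
a,d,c=snap('wrist');P=C(pts(d,c));X,Y,H=P[...,0],P[...,1],P[...,2]
m=(H>25)&(H<110)&(X<-80)&(X>-175)&(abs(Y)<14);q=np.c_[X[m],H[m]];print('lever',q[np.argsort(q[:,0])][::max(1,m.sum()//16)].round().tolist())
cv2.imwrite('pics/w8.png',a[:,:,::-1])
b,d,c=snap('side');P=C(pts(d,c));X,Y,H=P[...,0],P[...,1],P[...,2]
m=(H>170)&(H<200)&(abs(X)<85)&(abs(Y)<130);print('lid',m.sum(),np.polyfit(X[m],H[m],1))
k=cv2.resize(b[140:240,215:345,::-1],(780,600),interpolation=cv2.INTER_CUBIC);cv2.imwrite('pics/side2.png',k)
E
```

```text
lever [[-175.0, 69.0], [-170.0, 83.0], [-165.0, 80.0], [-157.0, 71.0], [-146.0, 61.0], [-131.0, 47.0], [-127.0, 55.0], [-123.0, 65.0], [-119.0, 72.0], [-116.0, 76.0], [-113.0, 84.0], [-110.0, 92.0], [-107.0, 96.0], [-105.0, 102.0], [-89.0, 98.0], [-88.0, 102.0], [-85.0, 110.0]]
lid 985 [2.39637252e-03 1.83818660e+02]
```

View pics/side2.png

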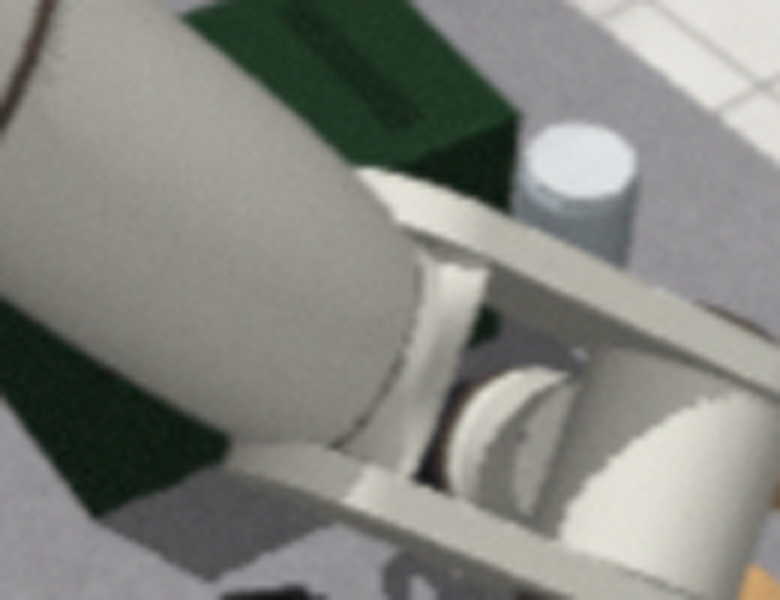

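The side camera's view of the latch is blocked by the arm; I'll check the side wires from the wrist depth instead.

```bash
python3 - <<'E'
from h import *
for n in('wrist','top'):
    a,d,c=snap(n);P=C(pts(d,c));X,Y,H=P[...,0],P[...,1],P[...,2]
    for sg in(1,-1):
        m=(abs(sg*Y-45)<3)&(X<-86.5)&(X>-125)&(H>60)&(H<175);q=np.c_[X[m],H[m]];print(n,sg,m.sum(),q[np.argsort(q[:,1])][::max(1,m.sum()//10)].round().tolist())
    m=(H>170)&(H<200)&(X>-84)&(X<80)&(abs(Y)<130);print('lid',m.sum(),np.polyfit(X[m],H[m],1) if m.sum()>50 else 0)
    m=(H>130)&(H<165)&(X>-105)&(X<-86)&(abs(abs(Y)-33)<7);print('bar',m.sum(),np.median(P[m],0) if m.any() else 0)
E
```

```text
wrist 1 2536 [[-87.0, 76.0], [-112.0, 89.0], [-109.0, 96.0], [-108.0, 102.0], [-106.0, 107.0], [-106.0, 113.0], [-104.0, 117.0], [-102.0, 122.0], [-100.0, 126.0], [-98.0, 130.0], [-99.0, 134.0]]
wrist -1 2804 [[-114.0, 79.0], [-112.0, 89.0], [-111.0, 95.0], [-108.0, 102.0], [-106.0, 108.0], [-106.0, 113.0], [-103.0, 117.0], [-102.0, 122.0], [-99.0, 126.0], [-100.0, 130.0], [-99.0, 134.0]]
lid 0 0
bar 0 0
top 1 12 [[-111.0, 83.0], [-114.0, 84.0], [-114.0, 94.0], [-107.0, 97.0], [-111.0, 99.0], [-107.0, 107.0], [-104.0, 119.0], [-100.0, 131.0], [-90.0, 136.0], [-96.0, 138.0], [-96.0, 142.0], [-93.0, 151.0]]
top -1 7 [[-114.0, 87.0], [-107.0, 96.0], [-106.0, 109.0], [-103.0, 120.0], [-99.0, 132.0], [-96.0, 142.0], [-92.0, 142.0]]
lid 3647 [5.22038742e-04 1.80483082e+02]
bar 18 [-93.02167689  26.96760194 141.88397202]
```

The bar reads at about (-93, 142) mm in the case frame, so it is seated in the keeper, and the lid top is level at 180.5 mm. I'll press on.

```bash
python3 -m inch '[[[0.1,0,0.5,0,0,0,0],[0.2,0,0.5,0,0,0,0],[0.2,0,0.5,0,0,0,0],[0.3,0,0.5,0,0,0,0],[0.3,0,0.5,0,0,0,0],[0.25,0,0.35,0,0,0,0],[0.2,0,0.25,0,0,0,0],[0.15,0,0.15,0,0,0,0],[0,0,0,0,0,0,0],[0,0,0,0,0,0,0]]]'
python3 - <<'E'
from h import *
s=bot.observe();print(C(s['tool_pos']),s['ft_force'],s['ft_force'][:2]@ex)
E
```

```text
time: 20.75
tool_pos: [0.5627, -0.0334, 0.046]
ee_rot: [0.675, 0.607, 0.312, -0.28]
ft_force: [-21.3, -55.6, 9.6]
opening: 0.0001
grip_force: 28.2
[-123.89491491   -0.20356088   45.97583093] [-21.28974469 -55.6013488    9.57260799] -57.54886580178362
```

```bash
python3 -m inch '[[[0,0,-1,0,0,0,0],[0,0,-2,0,0,0,0],[0,0,-3,0,0,0,0],[0,0,-4,0,0,0,0],[0,0,-4,0,0,0,0],[0,0,-4,0,0,0,0],[0,0,-2,0,0,0,0],[0,0,0,0,0,0,0],[0,0,0,0,0,0,0],[0,0,0,0,0,0,0]]]'
python3 - <<'E'
from h import *
a,d,c=snap('wrist','w9.png');P=C(pts(d,c));X,Y,H=P[...,0],P[...,1],P[...,2]
m=(H>10)&(H<110)&(X<-86.5)&(X>-175)&(abs(Y)<14);q=np.c_[X[m],H[m]];print('lever',q[np.argsort(q[:,1])][::max(1,m.sum()//14)].round().tolist())
m=(H>130)&(H<165)&(X>-105)&(X<-86.5)&(abs(abs(Y)-33)<7);print('bar',m.sum(),np.median(P[m],0) if m.any() else 0)
m=(H>165)&(H<200)&(X>-84)&(X<80)&(abs(Y)<130);print('lid',m.sum(),np.polyfit(X[m],H[m],1) if m.sum()>50 else 0)
s=bot.observe();print(C(s['tool_pos']),s['ft_force'],s['time'])
a,d,c=snap('top','top9.png');P=C(pts(d,c));X,Y,H=P[...,0],P[...,1],P[...,2]
m=(H>165)&(H<200)&(X>-84)&(X<80)&(abs(Y)<130);print('lid',m.sum(),np.polyfit(X[m],H[m],1))
E
```

```text
time: 21.58
tool_pos: [0.5467, -0.1806, 0.1738]
ee_rot: [0.673, 0.606, 0.314, -0.284]
ft_force: [-0.0, 0.7, -0.8]
opening: 0.0003
grip_force: 0.0
lever [[-104.0, 17.0], [-102.0, 26.0], [-102.0, 37.0], [-103.0, 47.0], [-104.0, 56.0], [-104.0, 65.0], [-105.0, 73.0], [-105.0, 81.0], [-104.0, 88.0], [-105.0, 93.0], [-105.0, 96.0], [-106.0, 100.0], [-101.0, 102.0], [-88.0, 104.0]]
bar 359 [-95.76331403  26.0103228  141.28092839]
lid 5179 [  0.20025288 193.88664245]
[-2.71721060e+02  1.18893510e-01  1.73743197e+02] [ 0.19555684  0.93539003 -0.35238608] 21.6333
lid 3657 [-4.71266163e-03  1.80601659e+02]
```

View pics/w9.png

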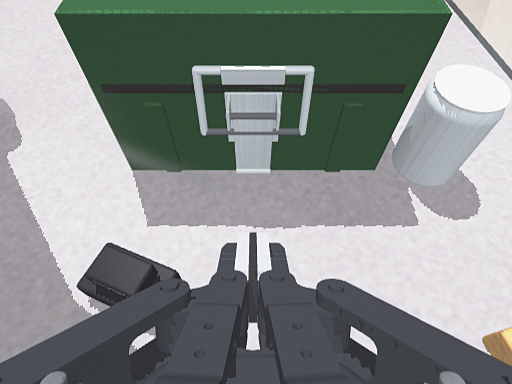

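The lever hangs fully down at (253,150), the loop is over the keeper at (253,75), the lid is shut level, and the tin is standing. Handing in.

```bash
python3 -c "
from workcell import bot
print(bot.hand_in())"
```

```text
the job is handed in; nothing more can be done
None
```

The largest battery is lying flat in the bay, the lid is shut, the loop is over the keeper and the lever is pressed down past plumb. I handed the job in at about 22 s; the carton, bottle, canister and tin were not touched as far as I could see, and the hand-in gave no verdict.

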